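# Aim the bench lamp at the ornament that lacks its pearl

## Robot

A 6-joint arm with a two-finger parallel gripper is mounted at the origin on the work surface. World frame = base frame: x ahead of the robot, y to its left, z up, the work surface at z = 0. Lengths are in mm, angles in rad, forces in N, time in s.
With the tool pointing down it reaches from about 400 to 825 mm from the base axis. Payload 7 kg.
Tool frame: the origin (TCP) lies at the very end of the fingers, on their centre line; the grasp point (between the pads) lies 19 mm behind it; z points along the fingers, y is the line along which they close (so a half turn about z gives the same grasp; the last joint's range is limited). The gripper opens to 88 mm and grips with 3 to 60 N. Pads are 19 mm wide; open, the fingers measure 130 mm over their backs; the gripper's body (78 mm by 193 mm) begins 47 mm behind the grasp point.
Start: joints at [1.463, 0.359, 0.012, 0, -1.224, -0.288], TCP at [260.25, 622.788, 226.561] pointing down, gripper open.
Joint ranges: [-3.07, 3.07], [-1.43, 2.12], [-1.02, 1.25], [-3.03, 1.67], [-3.05, -0], [-3.03, 3.03]. Speed limits (rad/s): [2.39, 2.39, 3.01, 3.14, 3.14, 3.14].

## Interface

Orientations are given as a unit quaternion [x, y, z, w].
In Python, from plant import bot gives the robot as it stands. Calls block until the motion is done:
- bot.move_ptp(position, orientation): joint-space move of the TCP to a pose.
- bot.line_to(position, velocity=150, ori=None): straight line of the TCP; ori=None keeps the orientation; velocity is the mean speed in mm/s.
- bot.move_joints(angles): joint-space move.
- bot.move_gripper(opening, force=None): finger opening in mm; force is the grip in N (None keeps the last); returns when the fingers have stopped.
- bot.pause(seconds).
- bot.solve_ik(position, orientation): joint angles nearest the present ones, or None.
- bot.read_state(): the state.
- bot.camera(name): name is "scene" or "side" or "wrist"; returns the picture (420x560x3 uint8, red, green, blue); there is no depth.
- bot.get_calibration(name): a dict with "fx", "fy", "cx", "cy" (pixels), "view" (4x4, takes a point from world to camera coordinates); the wrist camera has in their place "T_tool_cam" (4x4, takes a point from camera to tool coordinates, whose origin is the TCP and whose axes are the flange's). Camera axes: x right, y up, looking along -z (the intrinsics and any distortion apply to the point x, -y, -z); pixel columns grow to the right and rows downward; lengths in mm; the calibration is good to about 2 mm. A picture is of the moment at which its call begins: read the wrist's pose just before it. get_calibration takes no time and is no camera call.
A pose or a line that the arm cannot do raises bot.Unreachable and nothing moves.
- bot.close_job(): hands the job in; it is judged then, once.
The state is a dict: "t": time; "joint_pos": joint angles; "qvel": joint speeds; "tau": joint torques, N m; "tcp_pos": TCP position; "eef_rot": TCP orientation; "contact_force": force on the tool from outside, world axes, zero at the start; "moment": the same for the moment, N m; "width": finger opening in mm; "finger_force": force on a finger pad.
Only numpy, scipy, OpenCV 4.12 (cv2) and the standard library are available. Lean on these libraries where they do the work, as an engineer would, in place of code of your own. Each camera call takes 0.05 s, during which the arm holds its last target. There are 200 camera calls.

## Task

One of the three red flower ornaments still lacks the white pearl in its middle. Swing and tilt the green work lamp so that it shines squarely at the middle of that ornament (the lamp head's axis points at the dark empty socket, within a centimetre or so), then let go. Everything else on the table stays where it is and upright, the glue bottles under the path of the lamp head included.

Things in the scene. Friction and masses are not known exactly. Their poses are not given: they have to be found in the camera images.
- lamp: Fixed lamp base: grey disc 110 mm across, 20 mm high, with a 22 mm steel post up its middle. Origin: centre of the underside, on the swivel axis. Its z axis is up; its -x axis is the direction in which the lamp's arm points when joint swivel is 0.
- swivel (a joint): Turn of the lamp's arm about the post, rad, anticlockwise from above, range -1.8 to 2.0. The arm is a level aluminium fork at 195 mm height (bars 12 mm high): cross bar 76 mm from the post, two prongs 76 mm to either side of its middle line; it carries the lamp head 150 mm from the post's axis. Stiff friction: stays where left; about 2 N at the head turns it.
- tilt (a joint): Tilt of the lamp head in the fork, rad, range -0.9 to 1.1. 0: the head is level and shines straight down. Positive: the orange knob leans towards the post, the light shines outwards, away from the post, and the head's post-side rim hangs low. Stiff friction: stays where left; about 2.5 N at the knob turns it.
- lamp_axis (a point): Centre of the head's tilt hinge, 195 mm up, 150 mm from the post's axis. Axes turn with the head: z is the round head's axis, from here up to the knob; light shines along -z; y is the hinge line; -x points away from the post when level. The head: a green disc 130 mm across, from 30 mm below this point to 6 mm above it (a shallow cone on top to 24 mm).
- knob (a point): Centre of the orange ball knob, 30 mm across, on a 12 mm stem on top of the lamp head, 85 mm from the hinge centre along the head's axis. Push it to swing and tilt the lamp.
- socket (a point): Centre of the dark empty socket (30 mm across) on top of the bare ornament.
- bare: The ornament without pearl: red wooden flower 74 mm across, 12 mm thick, lying loose on a fixed cork disc 72 mm across and 5 mm thick. Origin: centre of its underside. Leave it where it lies.
- pearl_a: A finished ornament, the same flower with a white pearl 29 mm across in its middle (its top 30 mm above the underside). Origin: centre of its underside. Leave it alone.
- pearl_b: The other finished ornament, like pearl_a. Leave it alone.
- glue_a: White glue bottle with blue spout, 36 mm across, 145 mm high, 120 g, standing loose beside the lamp between the lamp's starting place and the ornaments, under the path of the lamp head. Origin: centre of its underside. Leave it alone.
- glue_b: A second such glue bottle, standing between two of the ornaments' places, under the path of the lamp head. Leave it alone.
- pliers: Pliers lying loose, 172 mm long, 64 mm wide, 12 mm thick, black handles. Origin at their middle on the table. Leave them alone.
- caddy: Fixed open wooden tool box 110 x 150 mm, 85 mm high, with pliers standing in it up to 185 mm. Origin: centre of its underside.
There are look-alikes about, which are no part of the job. Of the things shaped like the bare, the red one is meant.

How it is judged (in metres and radians):
At the end, for the whole second after the job is handed in: The empty socket of the bare ornament lies within 18 mm of the lamp head's axis (along each of the head's x and y axes), the lamp is at rest, and the three ornaments, both glue bottles and the pliers are within 15 mm of where they started and upright or flat as they were (within 0.2 rad) (x of socket in the frame of lamp_axis between -0.018 and 0.018 m and y of socket in the frame of lamp_axis between -0.018 and 0.018 m and velocity of joint swivel between -0.05 and 0.05 rad/s and velocity of joint tilt between -0.05 and 0.05 rad/s and distance of each of bare, pearl_a, pearl_b, glue_a, glue_b, pliers from where it was at the start of the episode below 0.015 m and angle between each of bare, pearl_a, pearl_b, glue_a, glue_b, pliers's own z axis and vertical below 0.2 rad); the robot touches nothing.
It fails at once if an ornament, a glue bottle or the pliers is shifted by more than 15 mm or tipped by more than 0.2 rad (not (distance of bare from where it was at the start of the episode below 0.015 m) or not (distance of pearl_a from where it was at the start of the episode below 0.015 m) or not (distance of pearl_b from where it was at the start of the episode below 0.015 m) or not (distance of glue_a from where it was at the start of the episode below 0.015 m) or not (distance of glue_b from where it was at the start of the episode below 0.015 m) or not (distance of pliers from where it was at the start of the episode below 0.015 m) or not (angle between bare's own z axis and vertical below 0.2 rad) or not (angle between pearl_a's own z axis and vertical below 0.2 rad) or not (angle between pearl_b's own z axis and vertical below 0.2 rad) or not (angle between glue_a's own z axis and vertical below 0.2 rad) or not (angle between glue_b's own z axis and vertical below 0.2 rad) or not (angle between pliers's own z axis and vertical below 0.2 rad)).
It also fails if it takes over 69 s, if anything falls off the work surface, if the arm or the gripper's body presses on something with over 40 N, if the wrist force passes 120 N, or if a joint passes its speed limit or range.

## Working session

There is one attempt and no reset: what is moved stays moved. The work goes in short steps, each a Python script; the robot and the scene stay as the last script left them, time stands still between calls to the robot, and variables do not carry over. Pictures are saved under pics/ and viewed, at most 10 in all, crops included, and the job is handed in when it is done.

```bash
mkdir -p pics; ls; python3 - <<'E'
from plant import bot
import cv2,numpy as np
for n in ["scene","side"]:
    cv2.imwrite(f"pics/{n}0.png",bot.camera(n)[:,:,::-1])
    print(n,bot.get_calibration(n))
print(bot.get_calibration("wrist"))
s=bot.read_state();print(s["t"],s["tcp_pos"],s["eef_rot"],s["width"])
E
```

```text
pics
scene {'fx': 479.3322909898433, 'fy': 479.3322909898433, 'cx': 280.8416930504691, 'cy': 201.70894555327703, 'view': array([[ 2.67653375e-01,  9.63425358e-01, -1.31624632e-02,
        -2.06252590e+02],
       [-6.60583423e-01,  1.93430155e-01,  7.25406311e-01,
         2.06874901e+02],
       [ 7.01420852e-01, -1.85462542e-01,  6.88195055e-01,
        -1.85208949e+03],
       [ 0.00000000e+00,  0.00000000e+00,  0.00000000e+00,
         1.00000000e+00]])}
side {'fx': 502.6179593228113, 'fy': 502.6179593228113, 'cx': 287.81226576508226, 'cy': 210.75364879934554, 'view': array([[-2.11456481e-01,  9.77380155e-01, -3.76679232e-03,
         1.89980223e+01],
       [-8.02316997e-01, -1.71377945e-01,  5.71766592e-01,
         3.14067355e+02],
       [ 5.58187776e-01,  1.23925913e-01,  8.20407688e-01,
        -1.67200016e+03],
       [ 0.00000000e+00,  0.00000000e+00,  0.00000000e+00,
         1.00000000e+00]])}
{'fx': 353.00615172155625, 'fy': 353.00615172155625, 'cx': 283.1795477288376, 'cy': 211.29431349248182, 'T_tool_cam': array([[-4.47686717e-06,  9.63187174e-01,  2.68831673e-01,
         7.30409422e+01],
       [ 9.99999983e-01,  5.36585091e-05, -1.75598062e-04,
        -5.42272361e-01],
       [-1.83558907e-04,  2.68831667e-01, -9.63187158e-01,
        -1.58915885e+02],
       [ 0.00000000e+00,  0.00000000e+00,  0.00000000e+00,
         1.00000000e+00]])}
0.1 [260.10124212 622.39881145 225.72119721] [ 9.80475461e-01 -1.96640047e-01 -6.18038985e-05  7.46615534e-04] 87.89758651140272
```

View pics/scene0.png

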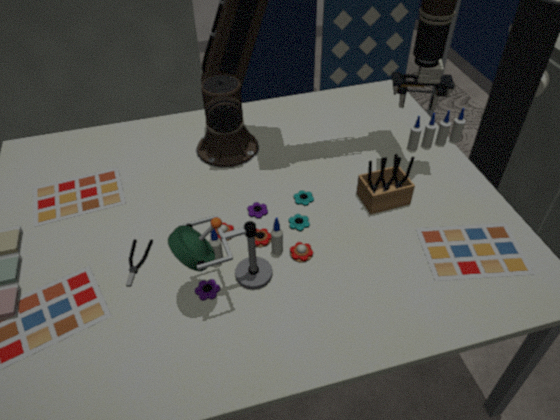

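View pics/side0.png

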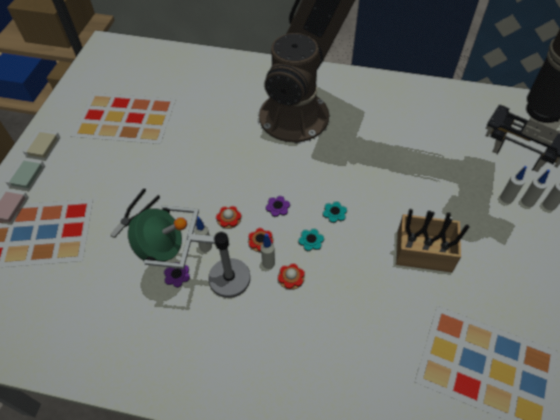

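The scene view shows red flowers at about (226,229), (261,237) and (301,251). In the side view they are at (229,216), (260,239) and (291,276). The outer two have white pearls. The middle one looks dark-centred and is partly hidden by a glue bottle. The purple and teal flowers are look-alikes. I'll confirm this in one enlarged crop.

```bash
python3 - <<'E'
import cv2,numpy as np
a=cv2.imread("pics/scene0.png")[190:310,150:330];b=cv2.imread("pics/side0.png")[185:305,120:320]
f=lambda i:cv2.convertScaleAbs(cv2.resize(i,(800 if 0 else i.shape[1]*4//2*1,i.shape[0]*2),interpolation=cv2.INTER_CUBIC),alpha=1.4)
a=cv2.resize(a,(450,300),interpolation=cv2.INTER_CUBIC);b=cv2.resize(b,(500,300),interpolation=cv2.INTER_CUBIC)
o=np.zeros((600,500,3),np.uint8);o[:300,:450]=a;o[300:]=b
cv2.imwrite("pics/crop1.png",cv2.convertScaleAbs(o,alpha=1.5))
E
```

```text
(no output)
```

View pics/crop1.png

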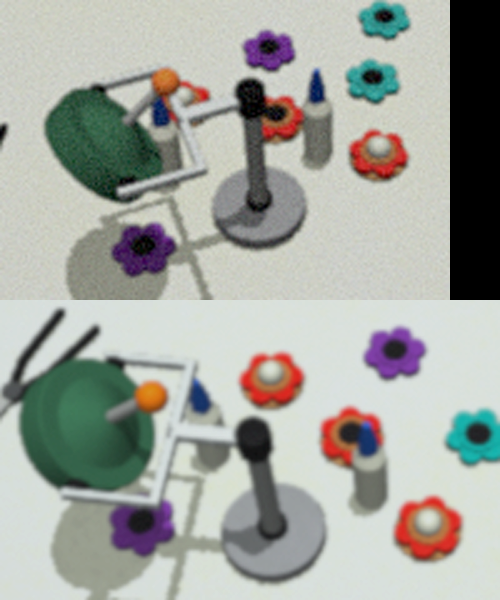

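The crop confirms it: the bare ornament is the red one in the middle, with its dark socket at scene (261,236) and side (260,238). It's red with a dark centre, the other two red ones have pearls, and the purple and teal ones are the wrong colour. Next I'll triangulate.

```bash
cat > h.py <<'E'
from plant import bot
import numpy as np
def ray(n,uv,T=None):
    c=bot.get_calibration(n)
    d=np.array([(uv[0]-c["cx"])/c["fx"],-(uv[1]-c["cy"])/c["fy"],-1])
    M=np.linalg.inv(c["view"]) if T is None else T@c["T_tool_cam"]
    return M[:3,3],M[:3,:3]@d/np.linalg.norm(d)
def atz(n,uv,z,T=None):
    o,d=ray(n,uv,T); return o+d*(z-o[2])/d[2]
def tri(rays):
    A=sum(np.eye(3)-np.outer(d,d) for o,d in rays); b=sum((np.eye(3)-np.outer(d,d))@o for o,d in rays)
    p=np.linalg.solve(A,b); return p,[round(float(np.linalg.norm((np.eye(3)-np.outer(d,d))@(p-o))),1) for o,d in rays]
E
python3 - <<'E'
from h import *
np.set_printoptions(precision=1,suppress=True)
P=dict(base=((254,272.5),(229.2,277.2),20),posttop=((250,226),(221.5,238),0),sock=((260.8,236),(260.6,238.2),17),knob=((216.4,222.8),(180.4,223.8),0),glb=((276.8,218),(266.8,233.8),145),
 pearlR=((301.2,248.6),(291.4,273.3),20),hingeN=((200,266),(151,262.5),195),hingeF=((189,225.5),(167,208.5),195))
for k,(a,b,z) in P.items():
    print(k,*tri([ray("scene",a),ray("side",b)]),atz("scene",a,z),atz("side",b,z))
print("gla",atz("side",(197.2,217),145),"pearlL",atz("side",(228.2,214.5),20), "cad",atz("side",(429,245),85))
print("glb base",atz("scene",(277,250.5),5),atz("side",(268.5,264),5))
E
```

```text
base [626.  -41.1  11.6] [0.3, 0.3] [632.8 -42.1  20. ] [629.8 -39.3  20. ]
posttop [623.9 -40.6 204.8] [0.5, 0.5] [429.5  -8.7   0. ] [507.2 -98.8   0. ]
sock [494.8  11.4  15.4] [0.7, 0.7] [497.   11.4  17. ] [495.1  11.3  17. ]
knob [ 635.2 -127.3  253.4] [0.4, 0.4] [ 384.8 -110.7    0. ] [ 486.1 -226.7    0. ]
glb [555.9  48.9 144.7] [1.0, 1.0] [557.3  49.2 145. ] [555.2  48.3 145. ]
pearlR [584.  116.4  19.6] [0.5, 0.5] [583.9 116.1  20. ] [584.7 116.7  20. ]
hingeN [ 707.4 -186.7  185.2] [2.9, 2.9] [ 712.4 -188.3  195. ] [ 714.6 -180.3  195. ]
hingeF [ 566.  -196.2  195. ] [0.4, 0.4] [ 566.4 -196.   195. ] [ 565.6 -196.5  195. ]
gla [ 543.2 -135.   145. ] pearlL [439.6 -96.8  20. ] cad [464.9 451.3  85. ]
glb base [558.2  46.9   5. ] [562.5  49.3   5. ]
```

```bash
cat >> h.py <<'E'
from scipy.spatial.transform import Rotation as R
POST=np.array([628.,-41.]); SOCK=np.array([496.,11.4,17.])
def ang(p): return np.arctan2(p[1],p[0])
PHI0=np.radians(-86.5); PHI1=ang(SOCK[:2]-POST)-2*np.pi
def knob(phi,t,L=85):
    u=np.array([np.cos(phi),np.sin(phi)]); r=150-L*np.sin(t)
    return np.r_[POST+u*r,195+L*np.cos(t)]
def quat(phi,flip):
    # tool z down, tool y tangential
    y=np.array([-np.sin(phi),np.cos(phi),0])*flip; z=np.array([0,0,-1.]); x=np.cross(y,z)
    return R.from_matrix(np.c_[x,y,z]).as_quat()
def tcp(phi,t,dz=0): return knob(phi,t)+[0,0,-19+dz]
E
python3 - <<'E'
from h import *
np.set_printoptions(precision=2,suppress=True)
r1=np.linalg.norm(SOCK[:2]-POST);print(r1,np.degrees(PHI1),knob(PHI0,.84))
for f in (1,-1):
    for phi,t,dz in [(PHI0,.84,90),(PHI0,.84,0),(PHI0,0,0),(-2.2,0,0),(-2.9,0,0),(PHI1,0,0),(PHI1,0,100)]:
        q=bot.solve_ik(tcp(phi,t,dz),quat(phi,f)); print(f,phi,q if q is None else np.array(q))
E
```

```text
142.0202802419429 -201.65157776849912 [ 633.29 -127.54  251.73]
1 -1.509709802975095 None
1 -1.509709802975095 None
1 -1.509709802975095 None
1 -2.2 [ 0.06  0.15 -0.18  0.   -1.23  2.46]
1 -2.9 [ 0.25  0.02 -0.33  0.   -1.22  1.57]
1 -3.519483973901709 [ 0.43  0.02 -0.33  0.   -1.22  0.76]
1 -3.519483973901709 [ 0.43 -0.02 -0.15  0.   -1.44  0.76]
-1 -1.509709802975095 [ 0.1   0.27  0.1   0.   -1.4  -0.04]
-1 -1.509709802975095 [ 0.1   0.31 -0.05  0.   -1.22 -0.04]
-1 -1.509709802975095 [ 0.    0.32  0.04  0.   -1.29  0.06]
-1 -2.2 [ 0.06  0.15 -0.18  0.   -1.23 -0.68]
-1 -2.9 [ 0.25  0.02 -0.33  0.   -1.22 -1.57]
-1 -3.519483973901709 [ 0.43  0.02 -0.33  0.   -1.22 -2.38]
-1 -3.519483973901709 [ 2.77 -1.4  -0.15  0.   -2.83  1.57]
```

```bash
python3 - <<'E'
from h import *
import cv2
np.set_printoptions(precision=1,suppress=True)
p=bot.read_state()["tcp_pos"]
bot.line_to([p[0],p[1],380],velocity=250)
bot.move_ptp(tcp(PHI0,.84,130),quat(PHI0,-1))
bot.line_to(tcp(PHI0,.84),velocity=120)
s=bot.read_state();print(s["t"],s["contact_force"],s["width"])
bot.move_gripper(25,12)
s=bot.read_state();print(s["t"],s["tcp_pos"],s["contact_force"],s["width"],s["finger_force"])
if 25.5<s["width"]<33:
    for t in np.linspace(.84,-.03,9)[1:]:
        bot.line_to(tcp(PHI0,t),velocity=60)
        s=bot.read_state();print(round(t,2),s["t"],s["contact_force"],s["width"])
for n in ("scene","side"): cv2.imwrite(f"pics/{n}1.png",bot.camera(n)[:,:,::-1])
a=cv2.imread("pics/scene1.png")[150:310,130:330];b=cv2.imread("pics/side1.png")[150:310,110:310]
f=lambda i:cv2.convertScaleAbs(cv2.resize(i,(375,300),interpolation=cv2.INTER_CUBIC),alpha=1.5)
cv2.imwrite("pics/crop2.png",np.hstack([f(a),f(b)]))
E
```

```text
5.0417 [0.4 0.6 0.5] 87.47496027414373
6.0083 [ 633.7 -127.6  232.8] [ 3.1 -0.4 -1.7] 29.378485671804533 11.999902725219727
0.73 6.3083 [ 2.2 -2.3  0.3] 29.13347737972006
0.62 6.6083 [ 3.  -3.1 -0.5] 29.0682704297783
0.51 6.9083 [ 2.7 -2.6 -0.1] 29.350745771515502
0.4 7.2083 [ 2.6 -1.5 -0.8] 28.872446190577183
0.3 7.5083 [ 2.7 -1.1 -1.6] 28.909747843155422
0.19 7.8083 [ 3.4 -0.9 -0.9] 28.95944250832198
0.08 8.1083 [ 1.6 -1.4 -0. ] 28.98658554288972
-0.03 8.4083 [ 1.9 -0.4  1. ] 28.77775011139863
```

View pics/crop2.png

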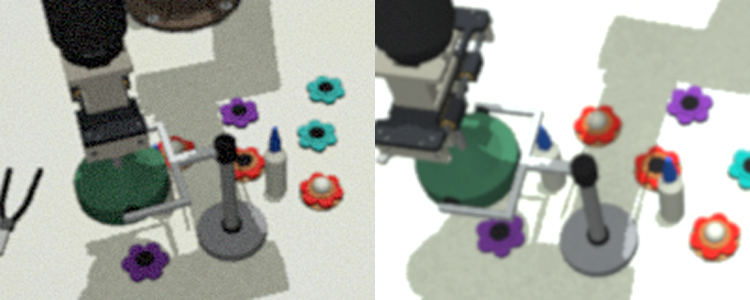

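The picture shows the knob gripped and the head level, with both bottles upright. Next I'll swing it.

```bash
python3 - <<'E'
from h import *
import cv2
np.set_printoptions(precision=1,suppress=True)
tt=-np.arctan2(150-np.linalg.norm(SOCK[:2]-POST),178)
phis=np.linspace(PHI0,PHI1,15)[1:]
for i,phi in enumerate(phis):
    bot.line_to(tcp(phi,-.03+(tt+.03)*(i+1)/14),velocity=50,ori=quat(phi,-1))
    s=bot.read_state();F=np.array(s["contact_force"]);print(round(np.degrees(phi)),s["t"],F,s["width"])
    if np.linalg.norm(F)>14: print("ABORT");break
for n in ("scene","side"): cv2.imwrite(f"pics/{n}2.png",bot.camera(n)[:,:,::-1])
a=cv2.imread("pics/scene2.png")[150:310,160:360];b=cv2.imread("pics/side2.png")[150:310,160:360]
f=lambda i:cv2.convertScaleAbs(cv2.resize(i,(375,300),interpolation=cv2.INTER_CUBIC),alpha=1.5)
cv2.imwrite("pics/crop3.png",np.hstack([f(a),f(b)]))
E
```

```text
-95 9.1 [-1.5 -0.4  3.4] 28.958512402680192
-103 9.6917 [-1.3  1.   4.1] 29.337896830736874
-111 10.2833 [-1.7  2.2  5.8] 29.007553007987255
-119 10.875 [-0.8  1.7  5.3] 29.01528804484446
-128 11.4667 [-1.   1.7  6.5] 28.790468892159858
-136 12.0583 [0.1 1.7 6. ] 28.990839113112642
-144 12.65 [-0.4  1.9  6.6] 29.377427320874748
-152 13.2417 [1.4 1.  5.3] 29.18583747069458
-161 13.8333 [2.9 1.9 5.2] 29.032019056876113
-169 14.425 [1.9 1.6 4.9] 28.922309307226243
-177 15.0167 [1.6 0.5 5.5] 28.932763901572446
-185 15.6083 [ 1.8 -0.2  5.5] 28.619447689100998
-193 16.2 [2.1 0.2 6. ] 28.96601988656705
-202 16.7917 [ 2.4 -0.7  5.7] 29.307937465818526
```

View pics/crop3.png

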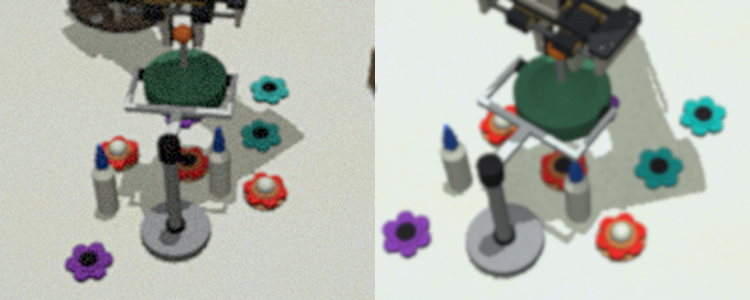

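The lamp now points at the bare ornament, and everything still stands. I'll release the knob, back off and check the aim.

```bash
python3 - <<'E'
from h import *
import cv2
np.set_printoptions(precision=1,suppress=True)
bot.move_gripper(88,12)
p=np.array(bot.read_state()["tcp_pos"])
bot.line_to(p+[0,0,110],velocity=120)
q=list(bot.read_state()["joint_pos"]); q[0]+=1.1; bot.move_joints(q)
for n in ("scene","side"): cv2.imwrite(f"pics/{n}3.png",bot.camera(n)[:,:,::-1])
print(bot.read_state()["t"],p)
# model prediction in pixels
def proj(n,P):
    c=bot.get_calibration(n);v=c["view"]@np.r_[P,1];return c["cx"]-c["fx"]*v[0]/v[2],c["cy"]+c["fy"]*v[1]/v[2]
tt=-.045;u=np.array([np.cos(PHI1),np.sin(PHI1)]);w=np.array([-u[1],u[0]]);h=POST+150*u
for n in ("scene","side"):
    for k,P in dict(knob=knob(PHI1,tt),hL=np.r_[h+76*w,195],hR=np.r_[h-76*w,195],post=np.r_[POST,200]).items(): print(n,k,np.round(proj(n,P),1))
a=cv2.imread("pics/scene3.png")[150:270,190:310];b=cv2.imread("pics/side3.png")[150:270,190:310]
f=lambda i:cv2.convertScaleAbs(cv2.resize(i,(400,400),interpolation=cv2.INTER_CUBIC),alpha=1.5)
cv2.imwrite("pics/crop4.png",np.hstack([f(a),f(b)]))
E
```

```text
20.9833 [485.   15.8 260.9]
scene knob [257.3 168.1]
scene hL [232.4 190.2]
scene hR [284.8 193.5]
scene post [250.4 228.5]
side knob [258.1 175.4]
side hL [234.4 184.6]
side hR [284.5 212.2]
side post [221.  240.3]
```

View pics/crop4.png

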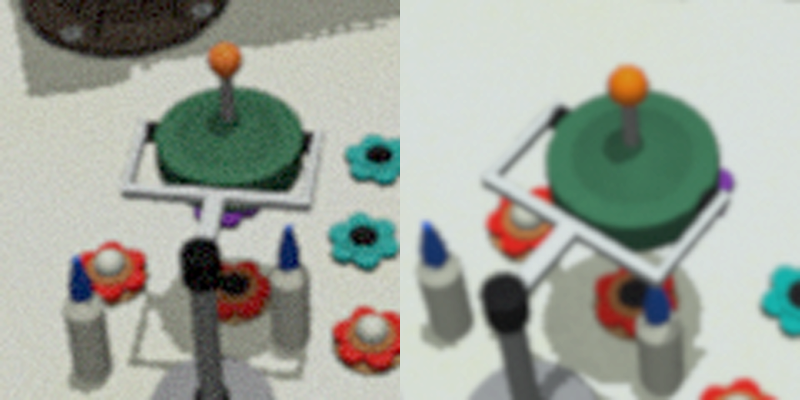

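Predicted and measured knob pixels agree within 0.5 px, but the side-view hinge pins are less clear. To settle the aim, I'll fit the head's green silhouette and the knob together in both cameras.

```bash
python3 - <<'E'
from h import *
import cv2
from scipy.optimize import least_squares
np.set_printoptions(precision=2,suppress=True)
C={n:bot.get_calibration(n) for n in ("scene","side")}
def proj(n,P):
    c=C[n];v=np.atleast_2d(P)@c["view"][:3,:3].T+c["view"][:3,3]
    return np.c_[c["cx"]-c["fx"]*v[:,0]/v[:,2],c["cy"]+c["fy"]*v[:,1]/v[:,2]]
K=dict(scene=(257.5,167.7),side=(258.4,175.5)); obs={}
for n in C:
    i=cv2.GaussianBlur(cv2.imread(f"pics/{n}3.png"),(3,3),0);hsv=cv2.cvtColor(i,cv2.COLOR_BGR2HSV)
    m=cv2.inRange(hsv,(60,70,15),(88,255,255));m[:,290 if n=="scene" else 292:]=0;m[:150]=0;m[222:]=0
    k,l,st,_=cv2.connectedComponentsWithStats(m);j=1+np.argmax(st[1:,4]);x,y,w,h,a=st[j]
    kn=cv2.moments(cv2.inRange(hsv,(4,150,90),(20,255,255))[160:185,245:270],True)
    K[n]=(kn["m10"]/kn["m00"]+245,kn["m01"]/kn["m00"]+160)
    obs[n]=np.array([x-.5,y-.5,x+w-.5,y+h-.5]);print(n,obs[n],a,K[n])
a=np.linspace(0,2*np.pi,90)
def axis(v): return np.array([v[2],v[3],1])/np.sqrt(1+v[2]**2+v[3]**2)
def res(v):
    h=np.array([v[0],v[1],195]);z=axis(v);x=np.cross([0,1,0],z);x/=np.linalg.norm(x);y=np.cross(z,x)
    ring=65*(np.outer(np.cos(a),x)+np.outer(np.sin(a),y));P=np.vstack([h+6*z+ring,h-30*z+ring]);o=[]
    for n in C:
        p=proj(n,P);o+=list(np.r_[p.min(0),p.max(0)]-obs[n])+list(proj(n,h+85*z)[0]-K[n])
    return np.array(o)
r=least_squares(res,[488,14,0,0],loss="soft_l1");print(r.x,res(r.x))
z=axis(r.x);h=np.array([*r.x[:2],195]);print("radius",np.linalg.norm(h[:2]-POST));b=h-z*178/z[2];print("beam at z17",b,"socket",SOCK,"miss",b-SOCK)
print("socket again",tri([ray("scene",(190+235/3.333,150+283/3.333)),ray("side",(190+235/3.333,150+293/3.333))]))
E
```

```text
scene [234.5 176.5 280.5 206.5] 1041 (257.0, 166.79166666666666)
side [234.5 177.5 284.5 221.5] 1663 (257.8941176470588, 174.89411764705883)
[485.35  13.12  -0.08   0.02] [ 0.55 -0.11  0.03  7.19 -0.51 -0.05 -2.3  -1.41  0.72  3.81  0.62 -1.72]
radius 152.5676057030893
beam at z17 [500.48   9.    17.  ] socket [496.   11.4  17. ] miss [ 4.48 -2.4   0.  ]
socket again (array([495.9 ,  11.21,  20.51]), [0.4, 0.4])
```

The fit puts the beam about 5 mm from the socket, against 18 mm allowed. The lower silhouette edges fit poorly, off by 4–7 px, which I put down to the fork bar hiding part of the head. The aim calculated from the knob position agrees. Handing in.

```bash
python3 -c "
from plant import bot
bot.pause(0.5); print(bot.close_job())"
```

```text
the job is handed in; nothing more can be done
None
```

I levelled the lamp, swung it over the bottles and released it aimed about 5 mm from the bare red ornament's socket, with nothing seen to have moved in the last images, and handed the job in at about 21 s; no verdict came back.

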